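# Slide a box frame past the sprung gate into the drying bay

## Task

Push the gate arm aside with one fingertip and keep holding it open while another finger pushes the small black box frame along the lane, until the whole frame is well past the gate's toe. Then take the hand away so that the gate springs fully shut behind the frame, which stays lying flat in the lane, at rest. Only push: do not lift the frame, and leave the mug, the jar and the pine cone where they are.

Things in the scene. Friction and masses are not known exactly. Their poses are not given: they have to be found in the camera images.
- lane: Fixed board, 185 x 420 mm, 4 mm thick, bearing the straight lane. Origin: underside, on the lane's centre line at the toe of the shut gate. +y: the way to push; -x: the gate's side, near the robot. Two guide strips along y (inner faces x = -38 and +38, 6 mm thick) stand only 14 mm above the table: fingertips at 17 to 30 mm pass over them yet push frame and gate bar. Stop at y = +200.
- frame_mid (a point): Centre of the small black open-topped box frame with pebbles and cones fixed inside: 70 mm across the lane, 80 mm along it (y), 36 mm tall, 0.2 to 0.45 kg, loose on the board (4 to 40 mm above the table), upstream of the gate, 3 mm play to each guide. Axes as the lane's. It must end with its centre over 50 mm beyond the lane's origin (lane +y).
- gate (a joint): Gate angle, rad: 0 shut, 0.21 stop. The frame clears the toe from 0.14 up. An aluminium bar (12 mm thick, 315 long, 10 to 36 mm above the table) turns on a pin at lane x = -98, y = +150; its free end points upstream. Push its lane-side face to lane -x to open; a 0.3 to 0.4 N m spring shuts it (1 N at the free end, 2.5 N by the toe). The frame cannot push it open.
- gate_end (a point): Point on the gate bar's lane-side face at its free upstream end, 23 mm above the table. In the lane's frame, with the gate shut, this face runs straight from x = -92 at the pin (y = +150) to x = -42 at this end (y = -160); at 0.16 rad it is parallel to the lane at x = -92.
- gate_toe (a point): Middle of the upstream face of the toe: upright plate, 19 mm across the lane, 8 thick, 6 to 37 mm above the table. Shut, it blocks lane x = -38 to -19 at y = 0 to 8. A flat strip, its top 12 mm above the table, joins it to the bar, so a fingertip 17 mm or more up can slide along the bar past the toe, between bar and toe (29 mm of room when open).
- frame: The same box frame; origin at the centre of its underside.
- mug: Pale mug, 78 mm across, 85 mm tall, standing beyond the lane; origin at the centre of its underside. Leave alone.
- jar: Terracotta-coloured jar with a steel lid, 60 mm across, 75 mm tall, standing beyond the lane; origin at the centre of its underside. Leave alone.
- cone: Brown pine cone, 42 mm across, 43 mm tall, standing on the table on the gate arm's side; origin at the centre of its underside. Leave alone.
Not all that is in view belongs to the job. Of the things that look like the frame, the smaller one is meant.

How it is judged:
By the outcome, as a careful person would: the job done as asked, in the order asked, and still so for the second after the job is handed in, with the robot touching nothing.
It also fails if it takes over 38 s, if anything falls off the work surface, if the arm or the gripper's body presses on something with over 40 N, if the wrist force passes 120 N, or if a joint passes its speed limit or range.

## Robot

A 7-joint arm with a two-finger parallel gripper is mounted at the origin on the work surface. World frame = base frame: x ahead of the robot, y to its left, z up, the work surface at z = 0. Lengths are in m, angles in rad, forces in N, time in s.
With the tool pointing down it reaches from about 0.4 to 0.85 m from the base axis. Payload 10.4 kg.
Tool frame: the origin (TCP) lies midway between the tips of the shut fingers; the grasp point (between the pads) lies 19 mm behind it (manip.hold_point_z is the distance from the TCP to the grasp point, in m); z points along the fingers, y is the line along which they close (so a half turn about z gives the same grasp; the last joint's range is limited). The gripper opens to 85 mm and grips with 20 to 120 N. Pads are 22 mm wide; open, the fingers measure 114 mm over their backs; the gripper's body (76 mm by 85 mm) begins 54 mm behind the grasp point. The pads swing forward as they close: fully open they stand 13 mm farther back than shut.
Start: joints at [-1.365, 0.332, -0.065, 1.46, 0.022, 1.35, -0.088], TCP at [0.142, 0.609, 0.195] pointing down, gripper open.
Joint ranges: [-2.6, 2.6], [-0.5, 2.12], [-1.47, 1.34], [0.16, 2.42], [-1.27, 4.41], [0.06, 2.06], [-2.6, 2.6]. Speed limits (rad/s): [2.22, 2.22, 2.79, 2.79, 3.14, 3.14, 3.14].

## Interface

Orientations are given as a unit quaternion [x, y, z, w].
In Python, from workcell import manip, eyes, job gives the robot as it stands.
- The arm moves only by the shell command python3 -m crank 'ROWS' [FORCE]. ROWS is JSON, a list that holds one entry, the list of rows, each a list of 7 numbers: the finger opening in cm, from 0 to 8.54, then the shift along the world's x, y, z in cm, then the turn, a rotation vector about the world's x, y, z in degrees. In form: [[[hand, x, y, z, ax, ay, az], ...]]. A call has 1 to 20 rows; each row shifts and turns the commanded pose from where the row before left it; what a row does not reach is not made up. A row lasts 1/8 s, in which the tool goes at most 62.5 mm and 10.7 degrees, less where a joint would pass 70% of its speed; a pose out of reach is approached as far as the arm can. A call with a gripper value outside its range is refused whole. The fingers move at their own pace and stop on an object; FORCE is the grip in N (left out, the last holds). Time passes only in rows, so rows that do not move let the fingers close. It gives the time, the measured TCP pose, the force, the opening and the grip force at its end, in the units of the state.
- manip.get_obs(): the state, without advancing time (a new reading comes with each control period).
- eyes.camera(name): name is "scene" or "top"; returns (picture, depth): 420x560x3 uint8, red, green, blue; 420x560 float32, m along the optical axis (not along the pixel's ray), 0 where there is no reading.
- eyes.camera_params(name): a dict with "fx", "fy", "cx", "cy" (pixels), "world_from_camera" (4x4, takes a point from camera to world coordinates). Camera axes: x right, y down, z forward; pixel columns grow to the right and rows downward; lengths in m; the calibration is good to about 2 mm. A picture is of the moment at which its call begins. camera_params takes no time and is no camera call.
- job.hand_in(): hands the job in; it is judged then, once.
The state is a dict: "clock": time; "joint_pos": joint angles; "joint_velocities": joint speeds; "tau": joint torques, N m; "position": TCP position; "ee_rot": TCP orientation; "ft_force": force on the tool from outside, world axes, zero at the start; "torque": the same for the moment, N m; "grip_width": opening from 0.0 (shut) to 1.0 (fully open); "grasp_force": force on a finger pad.
Only numpy, scipy, OpenCV 4.12 (cv2) and the standard library are available. Lean on these libraries where they do the work, as an engineer would, in place of code of your own. Each camera call takes 0.05 s, during which the arm holds its last target. There are 200 camera calls.

## Working session

There is one attempt and no reset: what is moved stays moved. The work goes in short steps, Python scripts to look and compute and a shell command to move; the robot and the scene stay as the last step left them, time stands still between calls to the robot, and variables do not carry over. Pictures are saved under pics/ and viewed, at most 11 in all, crops included, and the job is handed in when it is done.

```bash
mkdir -p pics; python3 - <<'E'
from workcell import manip, eyes, job
import cv2,numpy as np
for n in ("top","scene"):
    p,d=eyes.camera(n); cv2.imwrite(f"pics/{n}0.png",p[:,:,::-1]); np.savez(f"{n}0.npz",p=p,d=d)
    c=eyes.camera_params(n); print(n,c)
o=manip.get_obs(); print(o)
E
```

```text
top {'fx': 513.9092174256125, 'fy': 513.9092174256125, 'cx': 288.13289357806894, 'cy': 205.95834925910273, 'world_from_camera': array([[-3.71789986e-03, -9.84616828e-01,  1.74687950e-01,
         4.28575203e-01],
       [-9.99993081e-01,  3.63870165e-03, -7.73649546e-04,
        -6.51114710e-02],
       [ 1.26111029e-04, -1.74689618e-01, -9.84623543e-01,
         9.63545991e-01],
       [ 0.00000000e+00,  0.00000000e+00,  0.00000000e+00,
         1.00000000e+00]])}
scene {'fx': 399.5249249108487, 'fy': 399.5249249108487, 'cx': 279.6553356710311, 'cy': 203.9173290055499, 'world_from_camera': array([[-0.70170647,  0.54174878, -0.46272701,  1.02631823],
       [ 0.71222567,  0.5502606 , -0.43583009,  0.34923387],
       [ 0.01851003, -0.63539085, -0.77196881,  0.79165375],
       [ 0.        ,  0.        ,  0.        ,  1.        ]])}
{'clock': 0.1, 'joint_pos': array([-1.3645967 ,  0.33280092, -0.0646926 ,  1.46086829,  0.02162242,
        1.34989137, -0.08848688]), 'joint_velocities': array([-9.04175208e-04, -2.22787176e-03,  3.06658614e-06, -2.23611904e-03,
       -1.05607303e-03,  1.26403688e-03, -1.09077384e-03]), 'tau': array([ 1.59475912e-03, -6.26740837e+01,  4.90139821e-02, -3.92423558e+01,
        1.63180078e-02,  6.94336384e-03, -1.55729168e-05]), 'position': array([0.14168599, 0.60833455, 0.19429512]), 'ee_rot': array([ 1.14135275e-01,  9.93465014e-01, -6.35139825e-04, -3.17035836e-05]), 'ft_force': array([ 0.3761631 , -0.27324057,  0.14705595]), 'torque': array([ 0.01009879,  0.06472368, -0.00109844]), 'grasp_force': 0.0, 'grip_width': 1.0014261082138645}
```

View pics/top0.png

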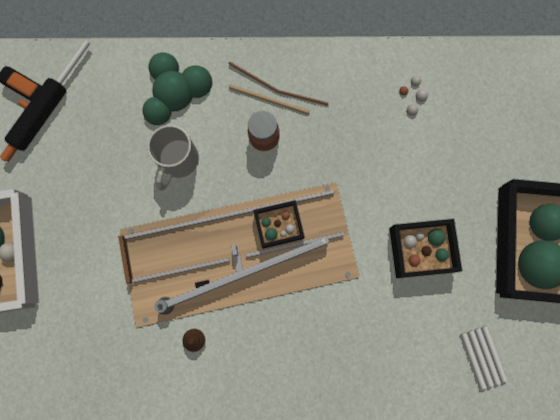

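View pics/scene0.png

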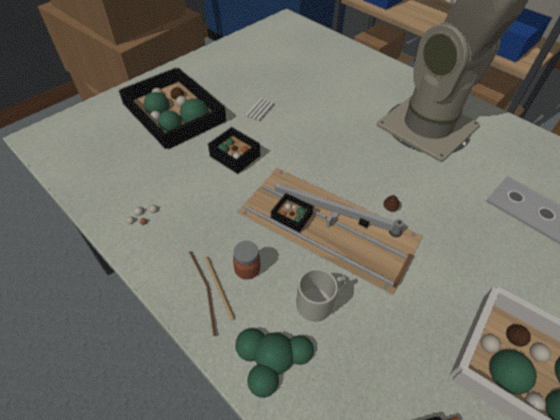

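The black frame meant is the small one in the lane, at top pixel (278,226). Lookalikes are the larger black frame outside the lane at (425,248) and the big black tray at (545,240); the white tray at the left edge (10,250) is not black. The gate pin is at (163,306), the free end at (325,241) and the toe at (235,258).

```bash
cat > m.py <<'E'
import cv2,numpy as np
from workcell import eyes
def world(n,d):
    c=eyes.camera_params(n); v,u=np.mgrid[:d.shape[0],:d.shape[1]]
    P=np.stack([(u-c['cx'])/c['fx']*d,(v-c['cy'])/c['fy']*d,d,np.ones_like(d)],-1)
    return (P@c['world_from_camera'].T)[...,:3]
def at(n,d,u,v): return world(n,d)[v,u].round(4)
E
python3 - <<'E'
from m import *
z=np.load("top0.npz"); p,d=z['p'],z['d']; W=world("top",d)
print("table z",np.median(W[340:400,30:120,2]))
hsv=cv2.cvtColor(p,cv2.COLOR_RGB2HSV)
roi=np.zeros(d.shape,bool); roi[180:330,110:365]=1
wood=roi&(hsv[...,1]>85)&(hsv[...,0]<25)&(hsv[...,2]>90)
wood=cv2.morphologyEx(wood.astype(np.uint8),cv2.MORPH_CLOSE,np.ones((15,15)))
n,l,s,c=cv2.connectedComponentsWithStats(wood); k=1+s[1:,4].argmax()
cs=cv2.findContours((l==k).astype(np.uint8),cv2.RETR_EXTERNAL,cv2.CHAIN_APPROX_NONE)[0][0][:,0]
cam=eyes.camera_params("top"); T=cam['world_from_camera']
def ray(u,v,h):
    r=T[:3,:3]@np.array([(u-cam['cx'])/cam['fx'],(v-cam['cy'])/cam['fy'],1]); return (T[:3,3]+r*(h-T[2,3])/r[2])
B=np.array([ray(u,v,.004)[:2] for u,v in cs]).astype(np.float32)
rb=cv2.minAreaRect(B); print("board",rb, cv2.boxPoints(rb).round(4).tolist())
# frame: black top rim
blk=(p.max(-1)<50); r2=np.zeros_like(roi); r2[195:258,248:308]=1
m=blk&r2&(W[...,2]>.03)
rf=cv2.minAreaRect(W[m][:,:2].astype(np.float32)); print("frame",m.sum(),rf,np.median(W[m][:,2]))
for nm,(u,v) in dict(pin=(163,306),end=(325,241),toe=(235,252),bar=(260,266)).items():
    print(nm,W[v,u].round(4))
for nm,(u,v) in dict(mug=(171,148),jar=(263,125),cone=(194,340)).items(): print(nm,W[v,u].round(4))
cv2.imwrite("pics/crop1.png",cv2.resize(p[175:330,110:370,::-1],None,fx=3,fy=3,interpolation=cv2.INTER_CUBIC))
E
```

```text
table z 5.70334980556364e-05
board ((0.5096128582954407, 0.030443400144577026), (0.18148165941238403, 0.4213026165962219), 12.317837715148926) [[0.37599998712539673, 0.21690000593662262], [0.4659000039100647, -0.19470000267028809], [0.6431999802589417, -0.15600000321865082], [0.5533000230789185, 0.2556000053882599]]
frame 412 ((0.5128224492073059, -0.05900011956691742), (0.16691169142723083, 0.07789552956819534), 13.030292510986328) 0.039625807516349254
pin [0.4141 0.1542 0.0458]
end [ 0.5285 -0.1324  0.0351]
toe [0.509  0.0302 0.037 ]
bar [ 0.4838 -0.0149  0.0354]
mug [0.7135 0.1603 0.0043]
jar [ 0.7348 -0.021   0.0754]
cone [0.3556 0.0991 0.0407]
```

View pics/crop1.png

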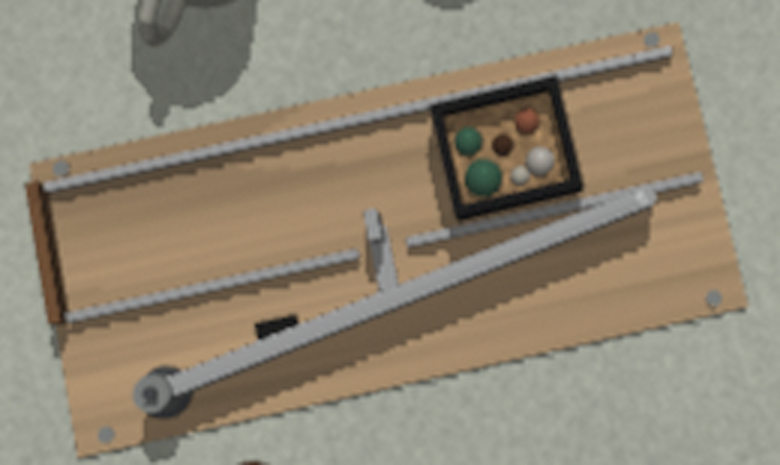

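The crop confirms the choice: the small black frame with cones and pebbles lies between the guides, crop corners about (435,107), (556,80), (580,186), (460,217). The bar's free end overlaps the near guide at (640,195), and the toe is at (375,225). I'll fix the lane axes from the strips, pin and toe.

```bash
python3 - <<'E'
from m import *
cam=eyes.camera_params("top"); T=cam['world_from_camera']
def ray(c,h):
    u,v=(c[0]+.5)/3-.5+110,(c[1]+.5)/3-.5+175
    r=T[:3,:3]@np.array([(u-cam['cx'])/cam['fx'],(v-cam['cy'])/cam['fy'],1]); return (T[:3,3]+r*(h-T[2,3])/r[2])[:2]
far=[ray(c,.014) for c in((47,187),(670,52))]; near=[ray(c,.014) for c in((68,317),(700,179))]
for a,b in(far,near): e=a-b; print("ang",np.degrees(np.arctan2(-e[0],e[1])),np.linalg.norm(e))
fr=np.array([ray(c,.04) for c in((435,107),(556,80),(580,186),(460,217))])
print("frame sides",np.linalg.norm(fr-np.roll(fr,-1,0),axis=1))
z=np.load("top0.npz"); p,d=z['p'],z['d']; W=world("top",d)
m=(p.max(-1)<60)&(W[...,2]>.03); m[:200]=0;m[256:]=0;m[:,:252]=0;m[:,306:]=0
n,l,s,c=cv2.connectedComponentsWithStats(m.astype(np.uint8)); k=1+s[1:,4].argmax()
rf=cv2.minAreaRect(W[l==k][:,:2].astype(np.float32)); print(rf)
a=np.radians(12.5); ex=np.array([np.cos(a),np.sin(a)]); ey=np.array([-ex[1],ex[0]])
mid=(np.mean(far,0)+np.mean(near,0))/2
pts=dict(pin=ray((155,393),.046),end=ray((645,195),.036),toetip=ray((372,212),.037),frame=fr.mean(0),frame2=np.array(rf[0]))
O=mid@ex*ex+(pts['pin']@ey-.150)*ey
print("O",O,"strip gap",(np.mean(far,0)-np.mean(near,0))@ex)
for k,v in pts.items(): print(k,v.round(4),((v-O)@ex).round(4),((v-O)@ey).round(4))
E
```

```text
ang 12.217523253439726 0.3961399515924387
ang 12.124946643074667 0.3961479662944365
frame sides [0.07541159 0.06646845 0.07446447 0.06874682]
((0.5129701495170593, -0.058994658291339874), (0.1672898679971695, 0.07836268842220306), 12.83534049987793)
O [0.54214784 0.03171239] strip gap 0.0818178524838774
pin [0.4147 0.1571] -0.0973 0.15
end [ 0.5309 -0.1318] -0.0464 -0.1572
toetip [0.5211 0.0328] -0.0203 0.0056
frame [ 0.5598 -0.049 ] -0.0003 -0.0826
frame2 [ 0.513 -0.059] -0.0481 -0.0822
```

```bash
python3 -m crank '[[[7,2.45,-3.98,0,0,0,-3.6],[7,2.45,-3.98,0,0,0,-3.6],[7,2.45,-3.98,0,0,0,-3.6],[7,2.45,-3.98,0,0,0,-3.6],[7,2.45,-3.98,0,0,0,-3.6],[7,2.45,-3.98,0,0,0,-3.6],[7,2.45,-3.98,0,0,0,-3.6],[7,2.45,-3.98,0,0,0,-3.6],[7,2.45,-3.98,0,0,0,-3.6],[7,2.45,-3.98,0,0,0,-3.6],[7,2.45,-3.98,0,0,0,-3.6],[7,2.45,-3.98,0,0,0,-3.6],[7,2.45,-3.98,0,0,0,-3.6],[7,2.45,-3.98,0,0,0,-3.6],[7,2.45,-3.98,0,0,0,-3.6],[7,2.45,-3.98,0,0,0,-3.6],[7,2.45,-3.98,0,0,0,-3.6],[7,2.45,-3.98,0,0,0,-3.6],[7,0,0,0,0,0,0],[7,0,0,0,0,0,0]]]'
```

```text
clock: 2.6
position: [0.5824, -0.1071, 0.1946]
ee_rot: [0.628, 0.778, -0.0, -0.0]
ft_force: [0.3, 1.1, 0.4]
grip_width: 0.817
grasp_force: 0.0
```

```bash
python3 -m crank '[[[7,0,0,-4,0,0,0],[7,0,0,-4,0,0,0],[7,0,0,-4,0,0,0],[7,0,0,-1.5,0,0,0],[7,0,0,0,0,0,0],[7,0,0,0,0,0,0]]]'
python3 - <<'E'
from m import *
p,d=eyes.camera("scene"); np.savez("s1.npz",p=p,d=d)
cv2.imwrite("pics/s1.png",cv2.resize(p[130:290,200:440,::-1],None,fx=3,fy=3,interpolation=cv2.INTER_CUBIC))
W=world("scene",d); O=np.array([.5421,.0317]); a=np.radians(12.2); ex=np.array([np.cos(a),np.sin(a)]); ey=np.array([-ex[1],ex[0]])
X=(W[...,:2]-O)@ex; Y=(W[...,:2]-O)@ey; Z=W[...,2]
m=(Z>.045)&(Z<.11)&(Y<-.10)&(Y>-.2)&(abs(X)<.12)
for s in(X<.01,X>.01):
    k=m&s
    if k.any(): 
        k2=k&(Z<Z[k].min()+.02); print(Z[k].min(),np.percentile(X[k2],[2,50,98]),np.percentile(Y[k2],[2,50,98]),k2.sum())
E
```

```text
clock: 3.35
position: [0.5838, -0.1076, 0.0617]
ee_rot: [0.629, 0.778, 0.001, 0.001]
ft_force: [0.5, -0.0, 0.5]
grip_width: 0.821
grasp_force: 0.0
0.10386736098300586 [-0.02472616 -0.02359358 -0.02099078] [-0.15273593 -0.14498357 -0.13658694] 10
0.10594554014170887 [0.05294817 0.05294817 0.05294817] [-0.13614776 -0.13614776 -0.13614776] 1
```

View pics/s1.png

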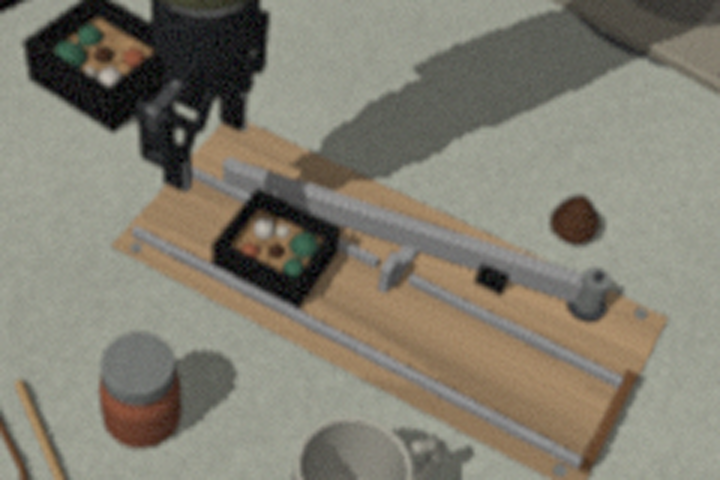

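The crop shows both fingertips above the board: finger B tip at crop (178,187), finger A tip at (233,125), just lane-side of the bar's free end (235,165). Nothing is touched. I'll check the tip height from those rays.

```bash
python3 - <<'E'
from m import *
cam=eyes.camera_params("scene"); T=cam['world_from_camera']
O=np.array([.5421,.0317]); a=np.radians(12.2); ex=np.array([np.cos(a),np.sin(a)]); ey=np.array([-ex[1],ex[0]])
for c in((165,183),(190,187),(178,187),(222,122),(244,127),(233,125)):
    u,v=c[0]/3+200,c[1]/3+130
    r=T[:3,:3]@np.array([(u-cam['cx'])/cam['fx'],(v-cam['cy'])/cam['fy'],1]); 
    for h in(.062,.07,.075):
        w=(T[:3,3]+r*(h-T[2,3])/r[2])[:2]-O; print(c,h,(w@ex).round(4),(w@ey).round(4))
E
```

```text
(165, 183) 0.062 0.0244 -0.174
(165, 183) 0.07 0.03 -0.1698
(165, 183) 0.075 0.0336 -0.1672
(190, 187) 0.062 0.0168 -0.1547
(190, 187) 0.07 0.0226 -0.1507
(190, 187) 0.075 0.0262 -0.1482
(178, 187) 0.062 0.0222 -0.1628
(178, 187) 0.07 0.0278 -0.1587
(178, 187) 0.075 0.0314 -0.1562
(222, 122) 0.062 -0.0586 -0.1727
(222, 122) 0.07 -0.0521 -0.1686
(222, 122) 0.075 -0.0479 -0.1659
(244, 127) 0.062 -0.0639 -0.1541
(244, 127) 0.07 -0.0573 -0.1501
(244, 127) 0.075 -0.0531 -0.1476
(233, 125) 0.062 -0.0608 -0.1631
(233, 125) 0.07 -0.0542 -0.159
(233, 125) 0.075 -0.0501 -0.1564
```

```bash
python3 - <<'E'
from m import *
O=np.array([.5421,.0317]); a=np.radians(12.2); ex=np.array([np.cos(a),np.sin(a)]); ey=np.array([-ex[1],ex[0]])
z=np.load("s1.npz"); d=z['d']; W=world("scene",d); L=np.stack([(W[...,:2]-O)@ex,(W[...,:2]-O)@ey,W[...,2]],-1)
for n,c in dict(pin=(596,280),toe=(405,255),end=(235,165)).items(): print(n,L[130+c[1]//3,200+c[0]//3].round(3))
for v in range(184,196): print(v,[ (L[v,u]*1000).astype(int).tolist() for u in range(255,263,2)])
E
```

```text
pin [-0.091  0.154  0.043]
toe [-0.054  0.011  0.013]
end [-0.045 -0.152  0.033]
184 [[78, -132, 161], [72, -132, 156], [57, -137, 139], [54, -134, 138]]
185 [[79, -132, 160], [76, -129, 158], [56, -138, 135], [54, -134, 135]]
186 [[78, -133, 155], [71, -132, 149], [58, -137, 133], [52, -135, 129]]
187 [[59, -147, 125], [60, -141, 129], [58, -136, 131], [52, -135, 126]]
188 [[61, -146, 124], [59, -142, 125], [59, -136, 129], [53, -135, 123]]
189 [[60, -146, 120], [60, -141, 123], [57, -137, 122], [52, -135, 119]]
190 [[60, -147, 116], [59, -142, 118], [58, -137, 120], [53, -135, 117]]
191 [[-17, -204, 3], [61, -140, 118], [59, -136, 119], [53, -135, 113]]
192 [[-13, -202, 4], [-15, -197, 5], [59, -136, 115], [53, -135, 110]]
193 [[-9, -199, 6], [-13, -195, 4], [-16, -191, 3], [52, -136, 105]]
194 [[-10, -200, 0], [-11, -194, 2], [-15, -190, 1], [-18, -186, 1]]
195 [[-4, -196, 4], [-7, -191, 4], [-11, -188, 3], [-13, -183, 4]]
```

```bash
python3 - <<'E'
from m import *
from workcell import manip
print(manip.get_obs()['position'],manip.get_obs()['clock'])
O=np.array([.5421,.0317]); a=np.radians(12.2); ex=np.array([np.cos(a),np.sin(a)]); ey=np.array([-ex[1],ex[0]])
p,d=eyes.camera("scene"); W=world("scene",d); L=np.stack([(W[...,:2]-O)@ex,(W[...,:2]-O)@ey,W[...,2]],-1)
cv2.imwrite("pics/s2.png",cv2.resize(p[130:290,200:440,::-1],None,fx=3,fy=3,interpolation=cv2.INTER_CUBIC))
for v in range(184,204,1): print(v,[ (L[v,u]*1000).astype(int).tolist() for u in range(255,265,3)])
m=(L[...,2]>.045)&(L[...,2]<.1)&(abs(L[...,1]+.145)<.03)&(abs(L[...,0])<.08); print(m.sum())
print(manip.get_obs()['position'],manip.get_obs()['clock'])
E
```

```text
[ 0.58381306 -0.10763375  0.06172881] 3.4
184 [[77, -133, 160], [70, -130, 156], [53, -134, 137], [-49, -197, 4]]
185 [[78, -133, 157], [60, -138, 138], [53, -135, 134], [-39, -191, 13]]
186 [[79, -132, 156], [60, -138, 135], [53, -134, 131], [-36, -189, 13]]
187 [[61, -145, 128], [61, -137, 133], [52, -135, 126], [-33, -186, 15]]
188 [[61, -146, 124], [60, -138, 129], [53, -135, 123], [-36, -189, 6]]
189 [[60, -146, 120], [59, -139, 123], [54, -134, 122], [-35, -188, 3]]
190 [[60, -147, 116], [60, -138, 121], [53, -135, 117], [-32, -186, 3]]
191 [[-18, -205, 1], [60, -139, 117], [54, -135, 114], [-30, -185, 2]]
192 [[-15, -203, 0], [59, -139, 113], [52, -136, 108], [-26, -182, 3]]
193 [[-11, -201, 2], [-16, -194, 2], [53, -136, 106], [-23, -180, 4]]
194 [[-9, -199, 1], [-12, -192, 3], [-17, -185, 3], [-21, -179, 3]]
195 [[-6, -197, 2], [-10, -190, 2], [-13, -183, 3], [-18, -177, 3]]
196 [[-1, -193, 5], [-5, -187, 5], [-12, -182, 2], [-16, -175, 2]]
197 [[-1, -193, 1], [-2, -185, 5], [-8, -180, 2], [-13, -174, 2]]
198 [[1, -191, 2], [-2, -184, 2], [-5, -177, 4], [-10, -171, 2]]
199 [[3, -190, 0], [3, -181, 6], [-3, -176, 2], [-6, -168, 4]]
200 [[8, -186, 4], [4, -180, 4], [0, -174, 3], [-4, -167, 3]]
201 [[11, -184, 3], [7, -178, 4], [2, -172, 2], [-2, -166, 2]]
202 [[13, -183, 2], [8, -177, 1], [6, -169, 4], [1, -163, 3]]
203 [[16, -181, 3], [13, -174, 4], [9, -167, 5], [3, -162, 2]]
0
[ 0.58372826 -0.10767604  0.06156519] 3.45
```

View pics/s2.png

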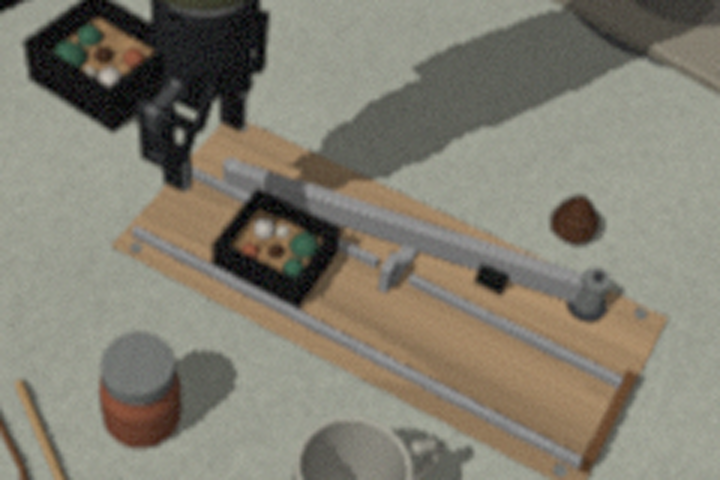

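The picture again shows tip B ending at crop (178,187), with nothing disturbed. By depth that puts the tip at z ≈ 0.104, higher than the TCP reading suggests. I'll descend part-way and measure again.

```bash
python3 -m crank '[[[7,0,0,-1,0,0,0],[7,0,0,-1,0,0,0],[7,0,0,0,0,0,0]]]'
cat > tip.py <<'E'
from m import *
from workcell import manip
O=np.array([.5421,.0317]); a=np.radians(12.2); ex=np.array([np.cos(a),np.sin(a)]); ey=np.array([-ex[1],ex[0]])
def lane(n,d):
    W=world(n,d); return np.stack([(W[...,:2]-O)@ex,(W[...,:2]-O)@ey,W[...,2]],-1)
if __name__=="__main__":
    o=manip.get_obs()['position']; print("hand",(o[:2]-O)@ex,(o[:2]-O)@ey,o[2])
    for n in("scene","top"):
        p,d=eyes.camera(n); L=lane(n,d)
        h=np.array([(o[:2]-O)@ex,(o[:2]-O)@ey]); q=L[...,:2]-h
        for s in(-1,1):
            m=(L[...,2]>.05)&(L[...,2]<.16)&(abs(q[...,1])<.02)&(s*q[...,0]>.02)&(s*q[...,0]<.07)
            if m.sum()>5:
                z=np.sort(L[...,2][m]); k=m&(L[...,2]<z[4]+.015)
                print(n,s,m.sum(),z[[0,4,10]].round(3) if len(z)>10 else z,np.percentile(L[...,0][k],[5,95]).round(3),np.percentile(L[...,1][k],[5,95]).round(3))
E
python3 tip.py
```

```text
clock: 3.82
position: [0.5819, -0.1075, 0.0388]
ee_rot: [0.629, 0.778, -0.001, -0.001]
ft_force: [0.5, -0.2, -0.3]
grip_width: 0.817
grasp_force: 0.0
hand 0.009500345634522366 -0.14451849577113796 0.03883432082515786
scene -1 193 [0.082 0.085 0.088] [-0.026 -0.023] [-0.154 -0.133]
scene 1 280 [0.083 0.09  0.092] [0.046 0.059] [-0.148 -0.132]
```

```bash
python3 -m crank '[[[7,0,0,-1,0,0,0],[7,0,0,-1,0,0,0],[7,0,0,0,0,0,0]]]'
python3 tip.py; python3 - <<'E'
from m import *
p,d=eyes.camera("scene"); np.savez("s3.npz",p=p,d=d)
cv2.imwrite("pics/s3.png",cv2.resize(p[140:240,220:340,::-1],None,fx=6,fy=6,interpolation=cv2.INTER_CUBIC))
E
```

```text
clock: 4.3
position: [0.5819, -0.1075, 0.0189]
ee_rot: [0.629, 0.778, -0.001, -0.001]
ft_force: [1.2, -0.0, 0.4]
grip_width: 0.819
grasp_force: 0.0
hand 0.009521816042134198 -0.14451814318643813 0.018879572809021375
scene -1 203 [0.06  0.065 0.068] [-0.028 -0.023] [-0.154 -0.133]
scene 1 393 [0.063 0.07  0.072] [0.047 0.06 ] [-0.149 -0.132]
```

View pics/s3.png

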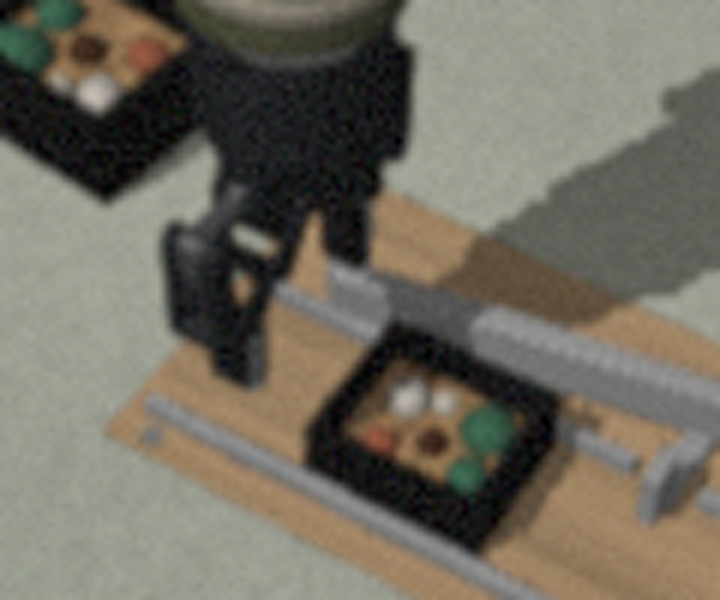

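The crop shows the tips (B at (240,380), A at (350,260)) still clearly above the board. Vision gives a steady tip height of about TCP + 43 mm, so I trust vision plus force and keep descending in small steps.

```bash
python3 -m crank '[[[7,0,0,-0.5,0,0,0],[7,0,0,-0.5,0,0,0],[7,0,0,-0.5,0,0,0],[7,0,0,0,0,0,0]]]'
sed -i 's/>.05)&(L/>.025)\&(L/' tip.py; python3 tip.py
```

```text
clock: 4.95
position: [0.5824, -0.1077, 0.0045]
ee_rot: [0.629, 0.778, -0.0, -0.0]
ft_force: [0.1, 0.2, -0.1]
grip_width: 0.819
grasp_force: 0.0
hand 0.009907956059585245 -0.14471562856140022 0.0044791268787172794
scene -1 248 [0.025 0.027 0.03 ] [-0.053 -0.039] [-0.147 -0.126]
scene 1 539 [0.049 0.056 0.058] [0.046 0.06 ] [-0.15  -0.133]
```

```bash
python3 -m crank '[[[7,0,0,-0.5,0,0,0],[7,0,0,-0.5,0,0,0],[7,0,0,-0.5,0,0,0],[7,0,0,-0.3,0,0,0],[7,0,0,0,0,0,0]]]'
sed -i 's/>.025)&(L/>.018)\&(L/' tip.py; python3 tip.py;  python3 - <<'E'
from tip import *
p,d=eyes.camera("scene"); L=lane("scene",d)
cv2.imwrite("pics/s4.png",cv2.resize(p[140:240,220:340,::-1],None,fx=6,fy=6,interpolation=cv2.INTER_CUBIC))
for u in (257,259,261,263): print(u,[(L[v,u]*1000).astype(int).tolist() for v in range(200,220,2)])
E
```

```text
clock: 5.68
position: [0.5826, -0.1077, -0.0132]
ee_rot: [0.629, 0.778, -0.0, -0.0]
ft_force: [-0.1, 0.2, -0.5]
grip_width: 0.82
grasp_force: 0.0
hand 0.010086976252998286 -0.14480697044914026 -0.013240864771392177
scene -1 239 [0.019 0.024 0.027] [-0.053 -0.023] [-0.149 -0.126]
scene 1 570 [0.029 0.038 0.041] [0.046 0.06 ] [-0.148 -0.132]
257 [[75, -131, 105], [74, -132, 97], [76, -131, 93], [75, -132, 85], [77, -130, 81], [57, -145, 42], [43, -156, 12], [46, -154, 9], [48, -153, 3], [54, -148, 5]]
259 [[66, -132, 97], [540, 208, 791], [67, -132, 84], [71, -129, 82], [59, -138, 56], [58, -139, 47], [60, -138, 42], [46, -148, 12], [46, -148, 5], [50, -146, 2]]
261 [[56, -134, 85], [57, -133, 80], [60, -131, 76], [53, -136, 58], [53, -137, 51], [54, -136, 45], [52, -137, 34], [44, -143, 14], [46, -142, 8], [46, -142, 1]]
263 [[50, -132, 80], [52, -131, 76], [49, -133, 64], [50, -133, 58], [52, -131, 53], [52, -131, 46], [52, -131, 39], [40, -140, 12], [45, -137, 12], [45, -137, 3]]
```

View pics/s4.png

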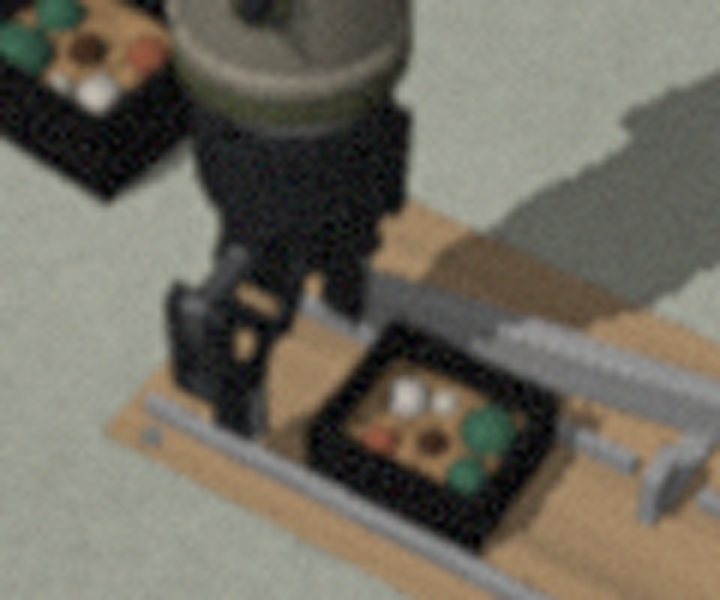

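The crop shows tip B at (240,430), now just above the far guide's top (about z 0.031), and tip A at (345,315) lane-side of the bar. I'll go down 8 mm more, to about 23 mm, then sweep towards lane -x to open the gate.

```bash
python3 -m crank '[[[7,0,0,-0.4,0,0,0],[7,0,0,-0.4,0,0,0],[7,0,0,0,0,0,0],[7,-0.66,-0.14,0,0,0,0],[7,-0.66,-0.14,0,0,0,0],[7,-0.66,-0.14,0,0,0,0],[7,-0.66,-0.14,0,0,0,0],[7,-0.66,-0.14,0,0,0,0],[7,-0.66,-0.14,0,0,0,0],[7,-0.66,-0.14,0,0,0,0],[7,-0.66,-0.14,0,0,0,0],[7,0,0,0,0,0,0]]]'
cat > chk.py <<'E'
import sys
from tip import *
o=manip.get_obs()['position']; print("hand",((o[:2]-O)@ex).round(4),((o[:2]-O)@ey).round(4),o[2].round(4))
L=[];P=[]
for n in("scene","top"):
    p,d=eyes.camera(n); l=lane(n,d); L.append(l.reshape(-1,3)); P.append(p.reshape(-1,3)); cv2.imwrite(f"pics/{n}_{sys.argv[1]}.png",p[...,::-1])
L=np.vstack(L);P=np.vstack(P).astype(int)
# bar top: grey, z 33..40
g=(abs(L[:,2]-.0355)<.004)&(np.ptp(P,axis=1)<25)&(P.mean(1)>80)&(L[:,1]>-.12)&(L[:,1]<.12)&(L[:,0]<-.03)&(L[:,0]>-.13)
x,y=L[g,0],L[g,1]
if g.sum()>20:
    for _ in range(4):
        k=np.polyfit(y,x,1); r=abs(x-np.polyval(k,y)); s=r<.009; x,y=x[s],y[s]
    print("gate",.16-.0 +np.arctan(k[0]),"pts",len(x))
f=(P.max(1)<50)&(abs(L[:,2]-.04)<.004)&(abs(L[:,0])<.042)&(L[:,1]>-.13)&(L[:,1]<.15)
if f.sum()>10: print("rim y",np.percentile(L[f,1],[1,99]).round(3),"x",np.percentile(L[f,0],[1,99]).round(3))
E
python3 chk.py a
```

```text
clock: 7.32
position: [0.5294, -0.1189, -0.0209]
ee_rot: [0.629, 0.778, 0.0, -0.0]
ft_force: [1.1, -0.6, -0.0]
grip_width: 0.818
grasp_force: 0.6
hand -0.0442 -0.1446 -0.0209
gate 0.14689805326929722 pts 818
rim y [-0.119 -0.041] x [-0.032  0.04 ]
```

View pics/scene_a.png

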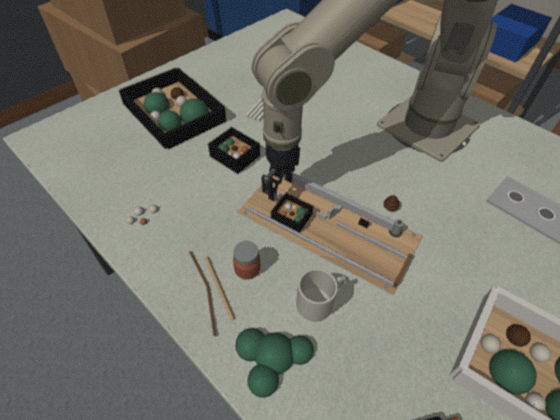

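The picture shows the hand holding the bar open (bar end near (300,180)), with finger B behind the frame at (292,210). The estimated gate angle is 0.147, a bit thin, so I'll open 5 mm more and then push about 90 mm.

```bash
python3 -m crank '[[[7,-0.49,-0.11,0,0,0,0],[7,0,0,0,0,0,0],[7,-0.21,0.98,0,0,0,0],[7,-0.21,0.98,0,0,0,0],[7,-0.21,0.98,0,0,0,0],[7,-0.21,0.98,0,0,0,0],[7,-0.21,0.98,0,0,0,0],[7,-0.21,0.98,0,0,0,0],[7,-0.21,0.98,0,0,0,0],[7,0,0,0,0,0,0]]]'
python3 chk.py b
```

```text
clock: 8.68
position: [0.5102, -0.0497, -0.021]
ee_rot: [0.628, 0.778, 0.0, -0.0]
ft_force: [1.7, 2.7, 0.5]
grip_width: 0.817
grasp_force: 0.9
hand -0.0484 -0.0728 -0.021
gate 0.18270223659674084 pts 511
rim y [-0.07  0.02] x [-0.027  0.041]
```

View pics/scene_b.png

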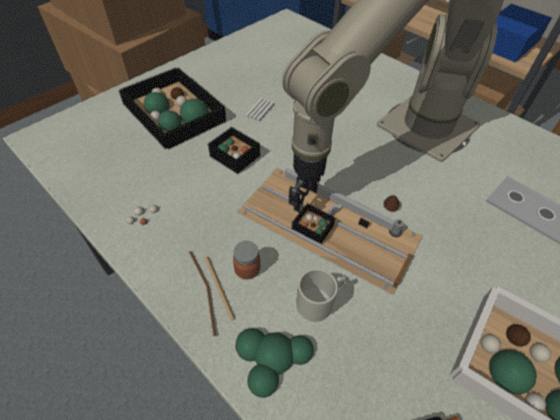

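The picture shows the frame at (314,223) with its front past the toe line; finger B is at (297,195) and the gate is still open. I'll continue.

```bash
python3 -m crank '[[[7,-0.21,0.98,0,0,0,0],[7,-0.21,0.98,0,0,0,0],[7,-0.21,0.98,0,0,0,0],[7,-0.21,0.98,0,0,0,0],[7,-0.21,0.98,0,0,0,0],[7,0,0,0,0,0,0]]]'
python3 chk.py c
```

```text
clock: 9.52
position: [0.4996, -0.0005, -0.021]
ee_rot: [0.628, 0.778, 0.0, -0.001]
ft_force: [2.4, 1.7, -0.7]
grip_width: 0.822
grasp_force: 1.1
hand -0.0483 -0.0225 -0.021
gate 0.21082020841802246 pts 589
rim y [-0.022  0.07 ] x [-0.027  0.042]
```

```bash
python3 -m crank '[[[7,-0.21,0.98,0,0,0,0],[7,-0.21,0.98,0,0,0,0],[7,0,0,0,0,0,0]]]'
python3 chk.py d; python3 -c "
import cv2;p=cv2.imread('pics/scene_d.png');cv2.imwrite('pics/d2.png',cv2.resize(p[160:290,260:430],None,fx=4,fy=4,interpolation=cv2.INTER_CUBIC))"
```

```text
clock: 10.0
position: [0.4955, 0.0187, -0.021]
ee_rot: [0.628, 0.778, 0.0, -0.0]
ft_force: [2.5, 2.7, -0.1]
grip_width: 0.821
grasp_force: 1.3
hand -0.0483 -0.0028 -0.021
gate 0.21150555651861916 pts 694
rim y [-0.003  0.089] x [-0.027  0.042]
```

View pics/d2.png

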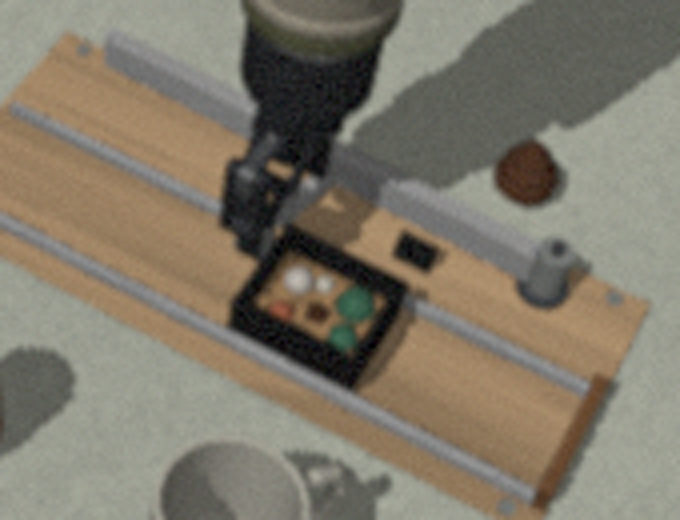

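The crop shows the bar open and about parallel to the guides, and the frame at (320,310) beyond the toe with B behind it. The mug and cone are clear. I'll do the final push, back off slightly, then lift.

```bash
python3 -m crank '[[[7,-0.21,0.98,0,0,0,0],[7,-0.21,0.98,0,0,0,0],[7,-0.16,0.76,0,0,0,0],[7,0,0,0,0,0,0],[7,0.11,-0.49,0,0,0,0],[7,0,0,0,0,0,0]]]'
python3 chk.py e
```

```text
clock: 10.85
position: [0.491, 0.0393, -0.021]
ee_rot: [0.629, 0.777, 0.0, -0.0]
ft_force: [3.0, 1.3, 0.1]
grip_width: 0.821
grasp_force: 1.6
hand -0.0484 0.0182 -0.021
gate 0.220169762806162 pts 784
rim y [0.021 0.117] x [-0.026  0.042]
```

```bash
python3 -m crank '[[[7,0,0,1,0,0,0],[7,0,0,1.5,0,0,0],[7,0,0,3,0,0,0],[7,0,0,4,0,0,0],[7,0,0,5,0,0,0],[7,-1,-5,3,0,0,0],[7,-1,-5,0,0,0,0],[7,-1,-5,0,0,0,0],[7,-1,-5,0,0,0,0],[7,-1,-5,0,0,0,0],[7,0,0,0,0,0,0],[7,0,0,0,0,0,0]]]'
python3 chk.py f; python3 -c "
import cv2;p=cv2.imread('pics/top_f.png');cv2.imwrite('pics/f2.png',cv2.resize(p[110:370,90:380],None,fx=2,fy=2,interpolation=cv2.INTER_CUBIC))"
```

```text
clock: 12.45
position: [0.4406, -0.21, 0.1543]
ee_rot: [0.629, 0.778, 0.0, -0.0]
ft_force: [0.2, 0.2, -0.9]
grip_width: 0.822
grasp_force: 0.0
hand -0.1503 -0.2148 0.1543
gate -0.002297065826788708 pts 1300
rim y [0.035 0.116] x [-0.031  0.041]
```

View pics/f2.png

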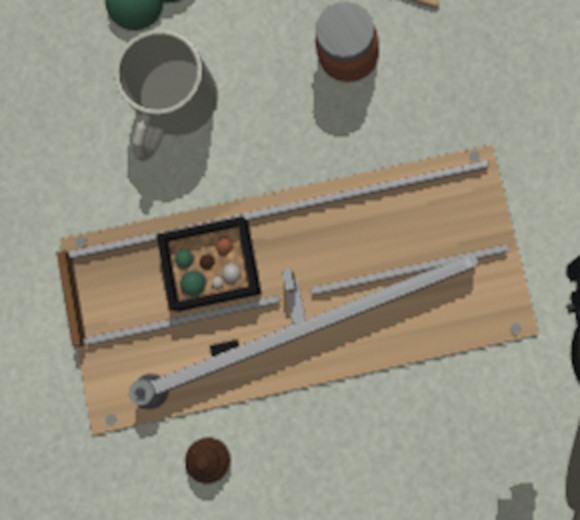

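The crop shows the gate fully shut (toe at (290,280)) and the frame flat in the lane beyond it at (208,262), centre about 76 mm. The hand is clear, and the mug, jar and cone are where they were.

```bash
python3 -c "
from workcell import job
print(job.hand_in())"
```

```text
the job is handed in; nothing more can be done
None
```

Job handed in at about 12.5 s: the gate was held open while the frame was pushed to about 76 mm past the lane origin, then it sprang fully shut, with the frame flat in the lane and the mug, jar and cone untouched.

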